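# Put the stray jar back in the push-latch jar box

## Robot

A 6-joint arm with a two-finger parallel gripper is mounted at the origin on the work surface. World frame = base frame: x ahead of the robot, y to its left, z up, the work surface at z = 0. Lengths are in mm, angles in rad, forces in N, time in s.
With the tool pointing down it reaches from about 300 to 775 mm from the base axis. Payload 14.6 kg.
Tool frame: the origin (TCP) lies on the front face of the gripper's body, between the roots of the fingers; the fingertips stand 97 mm ahead of it and the grasp point (between the pads) lies 78 mm ahead of it; z points along the fingers, y is the line along which they close (so a half turn about z gives the same grasp; the last joint's range is limited). The gripper opens to 94 mm and grips with 3 to 60 N. Pads are 16 mm wide; open, the fingers measure 119 mm over their backs; the gripper's body (75 mm by 177 mm) begins 78 mm behind the grasp point.
Start: joints at [-0.067, 0.3, 1.521, -0, 1.321, -0.067], TCP at [549.991, -0.002, 302.646] pointing down, gripper open.
Joint ranges: [-3.03, 3.03], [-0.79, 2.21], [0.23, 2.52], [-1.04, 4.18], [0, 3.07], [-2.55, 2.55]. Speed limits (rad/s): [2.22, 2.22, 2.57, 3.14, 3.14, 3.14].

## Interface

Orientations are given as [roll, pitch, yaw] about the fixed x, y, z axes, in that order (R = Rz(yaw) Ry(pitch) Rx(roll)).
In Python, from cell import * gives the robot as it stands.
- The arm moves only by the tool carry_out, never from a script. Its arguments are lists of equal length, an entry for each row: "slide": the shift along the world's x, y, z scaled (see below), a list of three; "dr": the turn, a rotation vector about the world's x, y, z scaled (see below), a list of three; "gripper": the opening in per cent of the stroke, from 0 (shut) to 100 (fully open). A call has 1 to 10 rows; each row is the pose to reach, as a shift and turn from the pose commanded when the call began, turning the shorter way round; what a row does not reach only later rows make up. The controller multiplies each number of a shift by 0.25 m and each number of a turn by 360 degrees. A row lasts 1/12 s, in which the tool goes at most 41.7 mm and 7.16 degrees, less where a joint would pass 70% of its speed; a pose out of reach is approached as far as the arm can. A call with a number of a shift or a turn outside -1 to 1 is refused whole. A call with a gripper value outside its range is refused whole. The fingers move at their own pace and stop on an object; "newtons" is the grip in N (left out, the last holds). Time passes only in rows, so rows that repeat a pose let the fingers close. It gives the time, the measured TCP pose, the force, the opening and the grip force at its end, in the units of the state.
- read_state(): the state, without advancing time (a new reading comes with each control period).
- camera(name): name is "scene" or "side" or "wrist"; returns the picture (480x640x3 uint8, red, green, blue); there is no depth.
- camera_model(name): a dict with "vfov" (degrees; the focal length in pixels is half the picture's height over the tangent of half this angle, whatever the lens; pixels are square), "cx", "cy" (the principal point, pixels), "R" (3x3) and "t" (3): a world point X has camera coordinates R X + t. Camera axes: x right, y down, z forward; pixel columns grow to the right and rows downward; lengths in mm; the calibration is good to about 2 mm. A picture is of the moment at which its call begins: read the wrist's pose just before it. camera_model takes no time and is no camera call; for the wrist camera it gives the pose at the moment of the call.
- sign_off(): hands the job in; it is judged then, once.
The state is a dict: "clock": time; "joints": joint angles; "qd": joint speeds; "effort": joint torques, N m; "eef_pos": TCP position; "eef_rot": TCP orientation; "wrist_force": force on the tool from outside, world axes, zero at the start; "moment": the same for the moment, N m; "finger_gap": finger opening in mm; "finger_force": force on a finger pad.
Only numpy, scipy, OpenCV 4.12 (cv2) and the standard library are available. Lean on these libraries where they do the work, as an engineer would, in place of code of your own. Each camera call takes 0.05 s, during which the arm holds its last target. There are 200 camera calls.

## Task

Put the stray white jar from the counter back into the steel jar box: press down on the front edge of the box's lid until you feel the stop, then let go, so that the latch frees it and the lid swings up by itself; set the jar down upright inside, beside the jar already there, without dropping it. Then swing the lid down and press it to the stop once more so that it latches and stays shut and level when you let go. Be gentle: never push on the lid with more than 18 N, and leave the jar in the box and the things standing around it as they are.

Things in the scene. Friction and masses are not known exactly. Their poses are not given: they have to be found in the camera images.
- jar_box: Stainless box fixed to the counter, 192 (x) by 252 (y) by 128 mm high, open on top under its lid. Origin: centre of its underside. x runs from its front (robot's side) to its back, y along its width, z up. Walls 6 mm; inside 180 by 240 mm, floor 45 mm above the counter. Keep jars clear of the latch: middle of the front wall, y within 20 mm of 0, up to 30 mm behind the wall.
- box_lid: Lid: clear pane in a 20 mm steel frame, 168 (x) by 232 (y) by 8 mm, inside the rim and flush with its top (128 mm above the counter) when latched; then level, axes as the box's (tilt 0). Origin: on the hinge line at the back, in mid-thickness, 88 mm behind the box's origin, 124 mm up; its front edge is 172 mm along its own -x. A 60 mm deep, 40 mm wide catch hangs under the middle of the front edge.
- lid_hinge (a point): Middle of the hinge line (along the box's y), same point as the lid's origin. Freed, the spring swings the lid up in about 1 s to 100 degrees, leaning slightly back: front edge 293 mm above the counter, 31 mm behind the hinge line, upper face to the back. To close, push the upper face from behind, over and down; the spring pushes back with 3 to 6 N at the front edge all the way.
- lid_press (a point): Where to press: on the lid's upper face, mid-width, 150 mm from the hinge line, 22 mm from the front edge. The lid gives, at 4 to 7 N, down to a stop that lies somewhere between 6 and 21 mm below flush, different each time and not visible. From about 8 N at the stop the force climbs 4 to 8 N per mm: 11 to 13 N is a full press. A press short of the stop may not work the latch.
- latch (a point): Latch, behind the middle of the front wall, 90 mm above the counter. Push-push: a full press and letting go straight up frees a latched lid; a full press on a free lid latches it, and it rises back to flush.
- stray_jar: The stray jar: white glazed, lidded, round, upright on the counter to the left or right of the box; 56 mm across, 50 mm tall (the top 12 mm a 53 mm wide lid), 0.13 to 0.25 kg. Origin: centre of its underside, z up.
- boxed_jar: A jar just like it that stands in the left (+y) half of the box and stays there. Origin: centre of its underside, z up.
- sauce_bottle: Amber glass bottle with a black cap, 54 mm across, 150 mm tall, standing on the other side of the box from the stray jar. Origin: centre of its underside. Leave it.
- dessert_bowl: White bowl, 110 mm across, 45 mm tall, standing behind the box. Origin: centre of its underside. Leave it.
- card_stand: Small steel-footed stand with a blank white card, 50 by 70 by 58 mm, standing behind the box. Origin: centre of its underside. Leave it.

How it is judged (in metres and radians):
On the way, in this order (a step that is already met when the one before it is completed fails the run):
1. the latch is freed and the lid has swung up (angle between box_lid's own z axis and vertical above 1.5 rad), for 0.2 s.
2. the stray jar stands upright on the floor of the box, let go (z of stray_jar in the frame of jar_box between 0.041 and 0.05 m and angle between stray_jar's own z axis and vertical below 0.15 rad and x of stray_jar in the frame of jar_box between -0.066 and 0.066 m and y of stray_jar in the frame of jar_box between -0.096 and 0.096 m and contact force between stray_jar and the fingers below 0.1 N and linear speed of stray_jar below 0.03 m/s), for 0.3 s.
At the end, for the whole second after the job is handed in: The lid is latched: level to within 0.04 rad and at rest with nobody pressing it; both jars stand upright (within 0.15 rad) on the floor of the box, at rest, fully inside its walls (angle between box_lid's own z axis and vertical below 0.04 rad and angular speed of box_lid below 0.05 rad/s and z of stray_jar in the frame of jar_box between 0.041 and 0.05 m and angle between each of stray_jar, boxed_jar's own z axis and vertical below 0.15 rad and x of stray_jar in the frame of jar_box between -0.066 and 0.066 m and y of stray_jar in the frame of jar_box between -0.096 and 0.096 m and z of boxed_jar in the frame of jar_box between 0.041 and 0.05 m and x of boxed_jar in the frame of jar_box between -0.066 and 0.066 m and y of boxed_jar in the frame of jar_box between -0.096 and 0.096 m and linear speed of stray_jar below 0.02 m/s); the robot touches nothing.
It fails at once if the robot pushes on the lid with more than 18 N (contact force between box_lid and the fingers above 18 N or contact force between box_lid and the arm above 18 N).
It fails at once if the stray jar is dropped into the box or banged on it (over 40 N) (contact force between stray_jar and jar_box above 40 N).
It fails at once if the jar in the box is shoved more than 30 mm or tipped (distance of boxed_jar from where it was at the start of the episode above 0.03 m or angle between boxed_jar's own z axis and vertical above 0.4 rad).
It fails at once if the bottle, bowl or card stand is shoved more than 40 mm or knocked over ((distance of sauce_bottle from where it was at the start of the episode above 0.04 m or angle between sauce_bottle's own z axis and vertical above 0.4 rad) or (distance of dessert_bowl from where it was at the start of the episode above 0.04 m or angle between dessert_bowl's own z axis and vertical above 0.4 rad) or (distance of card_stand from where it was at the start of the episode above 0.04 m or angle between card_stand's own z axis and vertical above 0.4 rad)).
It also fails if it takes over 72 s, if anything falls off the work surface, if the arm or the gripper's body presses on something with over 40 N, if the wrist force passes 120 N, or if a joint passes its speed limit or range.

## Working session

There is one attempt and no reset: what is moved stays moved. The work goes in short steps, Python scripts to look and compute and a tool call to move; the robot and the scene stay as the last step left them, time stands still between calls to the robot, and variables do not carry over. Pictures are saved under pics/ and viewed, at most 10 in all, crops included, and the job is handed in when it is done.

Besides the shell and the picture viewer there is one more tool, called by a JSON object that holds its "api" and its "payload", one argument or row to a line. carry_out: Moves the arm, as the interface text tells. Its arguments: {"type":"object","properties":{"slide":{"type":"array","items":{"type":"array","items":{"type":"number","minimum":-1,"maximum":1}}},"dr":{"type":"array","items":{"type":"array","items":{"type":"number","minimum":-1,"maximum":1}}},"gripper":{"type":"array","items":{"type":"number"}},"newtons":{"type":"number"}},"required":["slide","dr","gripper"]}

```bash
mkdir -p pics; ls
cat > h.py <<'E'
from cell import *
import numpy as np, cv2
def snap(n,f,scale=1):
    im=camera(n); cv2.imwrite('pics/'+f,cv2.cvtColor(im,cv2.COLOR_RGB2BGR)); return im
def model(n):
    m=camera_model(n); f=240/np.tan(np.radians(m['vfov'])/2); return f,m['cx'],m['cy'],np.array(m['R']),np.array(m['t'])
def proj(n,X,m=None):
    f,cx,cy,R,t=m or model(n); c=R@np.array(X,float)+t; return np.array([cx+f*c[0]/c[2],cy+f*c[1]/c[2]])
def atz(n,u,v,z,m=None):
    f,cx,cy,R,t=m or model(n); d=R.T@np.array([(u-cx)/f,(v-cy)/f,1]); C=-R.T@t
    return C+d*(z-C[2])/d[2]
E
python3 - <<'E'
from h import *
np.set_printoptions(precision=3,suppress=True)
print(read_state())
for n in("scene","side","wrist"):
    print(n,camera_model(n)); 
a=[snap(n,n+'0.png') for n in("scene","side","wrist")]
E
```

```text
pics
{'clock': 0.0, 'joints': array([-0.067,  0.3  ,  1.522, -0.   ,  1.321, -0.067]), 'qd': array([ 0.001,  0.002,  0.   ,  0.   ,  0.002, -0.001]), 'effort': array([ -0.002, -53.181, -35.274,   0.071,   0.024,  -0.   ]), 'eef_pos': array([549.855,   0.012, 302.087]), 'eef_rot': array([-3.14 , -0.   ,  1.571]), 'wrist_force': array([ 0.027, -0.711,  0.006]), 'moment': array([ 0.017,  0.032, -0.014]), 'finger_force': 0.0, 'finger_gap': 94.23446832980358}
scene {'vfov': 50.2555079007406, 'cx': 317.48436425018895, 'cy': 244.07834966830302, 'R': array([[ 0.605,  0.796, -0.016],
       [ 0.617, -0.481, -0.622],
       [-0.503,  0.367, -0.783]]), 't': array([-416.38 , -278.815, 1379.796])}
side {'vfov': 43.38975976672224, 'cx': 320.67601089803884, 'cy': 247.00372062888562, 'R': array([[-0.991, -0.132, -0.001],
       [-0.083,  0.627, -0.775],
       [ 0.103, -0.768, -0.632]]), 't': array([ 625.481,   82.356, 1307.817])}
wrist {'vfov': 64.45685199827992, 'cx': 311.96589872836427, 'cy': 236.30279978948568, 'R': array([[ 1.   ,  0.002, -0.001],
       [ 0.002, -0.971,  0.24 ],
       [-0.   , -0.24 , -0.971]]), 't': array([-549.722,  -25.205,  389.09 ])}
```

View pics/scene0.png

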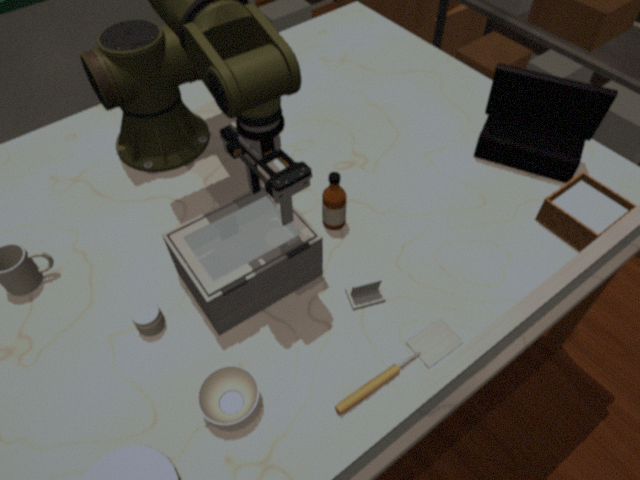

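View pics/side0.png

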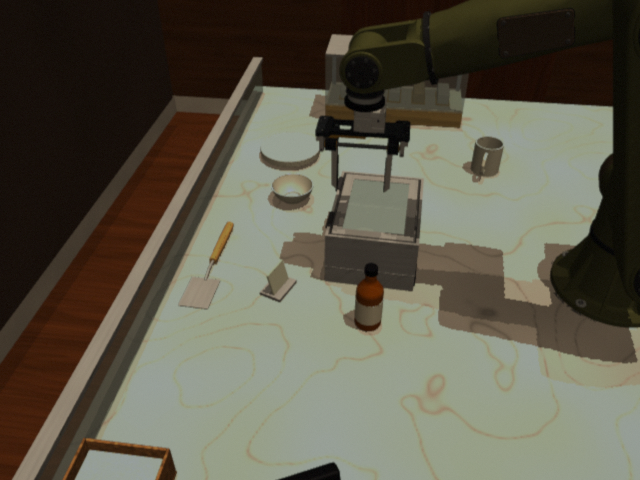

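View pics/wrist0.png

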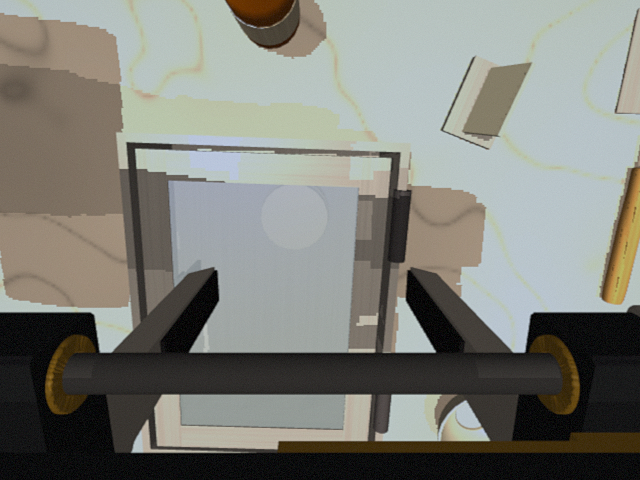

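Run:
```python
from h import *
np.set_printoptions(precision=1,suppress=True)
m=model('wrist')
for p in [(120,142),(408,152),(143,448),(380,447)]: print('w rim',p,atz('wrist',*p,128,m))
for p in [(294,217)]: print('boxed top',atz('wrist',*p,95,m))
for p in [(166,237),(211,301),(321,240),(262,193)]: print('s rim',p,atz('scene',*p,128))
print('jar s',atz('scene',147,311,50),atz('scene',150,325,10))
print('jar w',atz('wrist',468,425,50,m))
print('bottle',atz('scene',334,222,8),atz('scene',334,180,150))
print('bowl',atz('scene',230,385,45),'card',atz('scene',365,297,0), atz('side',280,290,0))
im=cv2.imread('pics/scene0.png')[170:350,110:340]; cv2.imwrite('pics/c1.png',cv2.resize(im,None,fx=3.3,fy=3.3,interpolation=cv2.INTER_CUBIC))
```

```text
w rim (120, 142) [424.7  69.7 128. ]
w rim (408, 152) [612.7  63.7 128. ]
w rim (143, 448) [ 414.7 -168.4  128. ]
w rim (380, 447) [ 604.7 -167.   128. ]
boxed top [536.   13.8  95. ]
s rim (166, 237) [ 425.3 -170.6  128. ]
s rim (211, 301) [ 608.6 -174.6  128. ]
s rim (321, 240) [618.2  64.3 128. ]
s rim (262, 193) [441.4  43.9 128. ]
jar s [ 500.8 -270.7   50. ] [ 505.1 -278.3   10. ]
jar w [ 710.6 -212.2   50. ]
bottle [516.6 178.4   8. ] [521.9 172.5 150. ]
bowl [ 725.9 -220.7   45. ] card [711.9 105.7  -0. ] [704.7 109.1  -0. ]
```

View pics/c1.png

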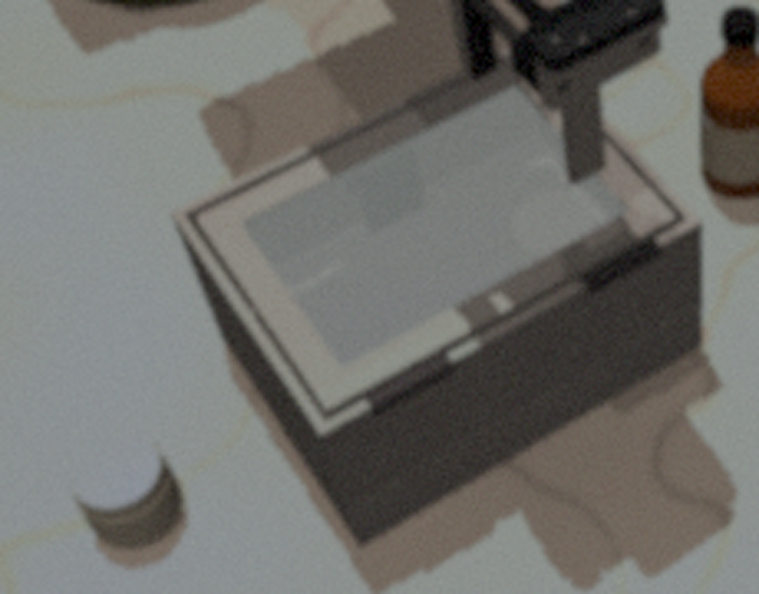

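```bash
cat > fit.py <<'E'
from h import *
from scipy.optimize import least_squares
np.set_printoptions(precision=1,suppress=True)
W={'wrist':({k:np.array(v) if isinstance(v,list) else v for k,v in camera_model('wrist').items()})}
obs=[('scene',-96,-126,128,163.9,236),('scene',96,-126,128,207.6,301.2),('scene',96,126,128,321.5,238.2),('scene',96,-126,0,219.7,334.5),('scene',96,126,0,322,274.5),
('side',96,126,128,328,238),('side',-96,126,128,417,243),('side',96,126,0,328,279),('side',-96,126,0,416,285),('wrist',-96,126,128,119,141),('wrist',96,126,128,410,151)]
M={n:model(n) for n in('scene','side','wrist')}
def res(p):
    x,y,a=p;c,s=np.cos(a),np.sin(a)
    return np.array([proj(n,(x+c*X-s*Y,y+s*X+c*Y,Z),M[n])-(u,v) for n,X,Y,Z,u,v in obs]).ravel()
r=least_squares(res,[516,-53,-.04],loss='soft_l1',x_scale=[10,10,.1]);print(r.x[:2],r.x[2]);print(res(r.x).reshape(-1,2))
E
python3 fit.py
```

```text
[515.5 -57.4] -0.020698894944469498
[[-4.8  1. ]
 [-1.8  3.1]
 [-0.9 -0.1]
 [-1.7  4.3]
 [-0.7  1.4]
 [-3.5 -3.6]
 [ 1.7  0.3]
 [-3.7  1.5]
 [-3.4  4.6]
 [-3.2 -0.3]
 [ 0.3 -3.5]]
```

```bash
cat >> fit.py <<'E'
def projd(n,X,k):
    f,cx,cy,R,t=M[n]; c=R@np.array(X,float)+t; p=c[:2]/c[2]; return np.array([cx,cy])+f*p*(1+k*(p@p))
def res2(q):
    x,y,a=q[:3];K=dict(zip(('scene','side','wrist'),q[3:]));c,s=np.cos(a),np.sin(a)
    return np.array([projd(n,(x+c*X-s*Y,y+s*X+c*Y,Z),K[n])-(u,v) for n,X,Y,Z,u,v in obs]).ravel()
r=least_squares(res2,[516,-53,-.04,0,0,0],loss='soft_l1',x_scale=[10,10,.1,.1,.1,.1]);print(r.x);print(res2(r.x).reshape(-1,2));print(r.x[2])
E
python3 fit.py|tail -14
```

```text
[ 0.3 -3.5]]
[513.7 -57.6  -0.   -0.4  -0.5  -0.1]
[[ 1.1  0.1]
 [-0.5  0.7]
 [-1.6  0.2]
 [-0.2  0.7]
 [-1.3  1.6]
 [-3.2 -4. ]
 [ 0.6  0.6]
 [-3.4  1. ]
 [-4.5  4.3]
 [-0.1  0.1]
 [-1.1 -0.8]]
-0.032478586853502016
```

{"api": "carry_out", "payload": {
  "slide": [
    [-0.39, -0.222, 0],
    [-0.39, -0.222, 0],
    [-0.39, -0.222, 0],
    [-0.39, -0.222, 0],
    [-0.39, -0.222, 0],
    [-0.39, -0.222, -0.1],
    [-0.39, -0.222, -0.18],
    [-0.39, -0.222, -0.18],
    [-0.39, -0.222, -0.18],
    [-0.39, -0.222, -0.18]
  ],
  "dr": [
    [0, 0, 0.02],
    [0, 0, 0.04],
    [0, 0, 0.06],
    [0, 0, 0.08],
    [0, 0, 0.1],
    [0, 0, 0.12],
    [0, 0, 0.14],
    [0, 0, 0.16],
    [0, 0, 0.18],
    [0, 0, 0.195]
  ],
  "gripper": [0, 0, 0, 0, 0, 0, 0, 0, 0, 0]
}}

```text
clock: 0.98
eef_pos: [452.3, -55.5, 257.2]
eef_rot: [-3.141, -0.001, 2.803]
wrist_force: [-0.8, -0.1, -0.3]
finger_gap: 30.7
finger_force: 0.0
```

{"api": "carry_out", "payload": {
  "slide": [
    [0, 0, 0],
    [0, 0, -0.04],
    [0, 0, -0.08],
    [0, 0, -0.1],
    [0, 0, -0.1],
    [0, 0, -0.1]
  ],
  "dr": [
    [0, 0, 0.02],
    [0, 0, 0.04],
    [0, 0, 0.05],
    [0, 0, 0.05],
    [0, 0, 0.05],
    [0, 0, 0.05]
  ],
  "gripper": [0, 0, 0, 0, 0, 0]
}}

```text
clock: 1.48
eef_pos: [452.5, -55.5, 232.7]
eef_rot: [3.142, -0.0, 3.108]
wrist_force: [-0.0, -0.2, 0.0]
finger_gap: 0.5
finger_force: 0.0
```

```bash
cat >> h.py <<'E'
K={'scene':-.4,'side':-.5,'wrist':-.1}
def und(n,u,v,z,m=None):
    m=m or model(n); f,cx,cy=m[:3]; p=np.array([(u-cx)/f,(v-cy)/f]); q=p.copy()
    for _ in range(30): q=p/(1+K[n]*(q@q))
    return atz(n,cx+f*q[0],cy+f*q[1],z,m)
E
python3 - <<'E'
from h import *
np.set_printoptions(precision=1,suppress=True)
print('jar',und('scene',145.8,312,50),und('scene',152,336,0),'boxed(w)',)
snap('scene','s1.png');im=cv2.imread('pics/s1.png')[170:350,110:340]; cv2.imwrite('pics/c2.png',cv2.resize(im,None,fx=3.3,fy=3.3,interpolation=cv2.INTER_CUBIC))
print(read_state()['eef_pos'],read_state()['wrist_force'])
E
```

```text
jar [ 497.4 -294.    50. ] [ 522.4 -308.8    0. ] boxed(w)
[452.6 -55.5 233. ] [ 0.4 -0.3  1.2]
```

View pics/c2.png

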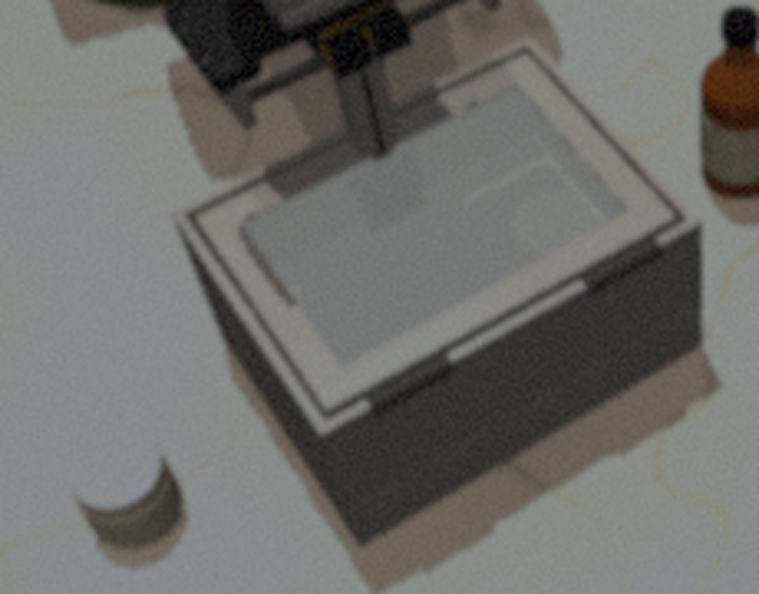

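{"api": "carry_out", "payload": {
  "slide": [
    [0, 0, -0.02],
    [0, 0, -0.03],
    [0, 0, -0.038],
    [0, 0, -0.044],
    [0, 0, -0.048],
    [0, 0, -0.05],
    [0, 0, -0.05]
  ],
  "dr": [
    [0, 0, 0],
    [0, 0, 0],
    [0, 0, 0],
    [0, 0, 0],
    [0, 0, 0],
    [0, 0, 0],
    [0, 0, 0]
  ],
  "gripper": [0, 0, 0, 0, 0, 0, 0]
}}

```text
clock: 2.12
eef_pos: [452.6, -55.5, 220.2]
eef_rot: [-3.142, 0.0, 3.11]
wrist_force: [0.9, -0.7, 5.0]
finger_gap: 0.1
finger_force: 2.1
```

{"api": "carry_out", "payload": {
  "slide": [
    [0, 0, -0.004],
    [0, 0, -0.006],
    [0, 0, -0.006]
  ],
  "dr": [
    [0, 0, 0],
    [0, 0, 0],
    [0, 0, 0]
  ],
  "gripper": [0, 0, 0]
}}

```text
clock: 2.37
eef_pos: [452.6, -55.5, 218.6]
eef_rot: [-3.142, 0.0, 3.11]
wrist_force: [1.2, -0.7, 4.2]
finger_gap: 0.6
finger_force: 2.1
```

{"api": "carry_out", "payload": {
  "slide": [
    [0, 0, -0.002],
    [0, 0, -0.004],
    [0, 0, -0.004]
  ],
  "dr": [
    [0, 0, 0],
    [0, 0, 0],
    [0, 0, 0]
  ],
  "gripper": [0, 0, 0]
}}

```text
clock: 2.62
eef_pos: [452.6, -55.5, 217.6]
eef_rot: [-3.142, 0.0, 3.11]
wrist_force: [2.3, -0.4, 4.4]
finger_gap: 0.4
finger_force: 2.1
```

{"api": "carry_out", "payload": {
  "slide": [
    [0, 0, 0],
    [0, 0, 0]
  ],
  "dr": [
    [0, 0, 0],
    [0, 0, 0]
  ],
  "gripper": [0, 0]
}}

```text
clock: 2.78
eef_pos: [452.6, -55.5, 217.7]
eef_rot: [-3.142, 0.0, 3.11]
wrist_force: [3.1, -0.4, 3.9]
finger_gap: 0.6
finger_force: 2.1
```

{"api": "carry_out", "payload": {
  "slide": [
    [0, 0, -0.0025],
    [0, 0, -0.0045],
    [0, 0, -0.0045]
  ],
  "dr": [
    [0, 0, 0],
    [0, 0, 0],
    [0, 0, 0]
  ],
  "gripper": [0, 0, 0]
}}

```text
clock: 3.03
eef_pos: [452.6, -55.5, 216.5]
eef_rot: [-3.142, 0.0, 3.11]
wrist_force: [3.9, -0.7, 4.0]
finger_gap: 0.4
finger_force: 2.1
```

{"api": "carry_out", "payload": {
  "slide": [
    [0.002, 0, -0.0025],
    [0.003, 0, -0.0045],
    [0.003, 0, -0.0045]
  ],
  "dr": [
    [0, 0, 0],
    [0, 0, 0],
    [0, 0, 0]
  ],
  "gripper": [0, 0, 0]
}}

```text
clock: 3.28
eef_pos: [453.0, -55.5, 215.1]
eef_rot: [3.142, -0.001, 3.11]
wrist_force: [-0.7, -1.2, 5.2]
finger_gap: 0.3
finger_force: 2.2
```

{"api": "carry_out", "payload": {
  "slide": [
    [0.0005, 0, -0.0025],
    [0.0005, 0, -0.0045],
    [0.0005, 0, -0.0045]
  ],
  "dr": [
    [0, 0, 0],
    [0, 0, 0],
    [0, 0, 0]
  ],
  "gripper": [0, 0, 0]
}}

```text
clock: 3.53
eef_pos: [453.1, -55.5, 214.0]
eef_rot: [3.142, -0.001, 3.11]
wrist_force: [-4.0, -2.3, 3.5]
finger_gap: 0.3
finger_force: 2.3
```

{"api": "carry_out", "payload": {
  "slide": [
    [-0.001, 0, -0.0025],
    [-0.001, 0, -0.0045],
    [-0.001, 0, -0.0045]
  ],
  "dr": [
    [0, 0, 0],
    [0, 0, 0],
    [0, 0, 0]
  ],
  "gripper": [0, 0, 0]
}}

```text
clock: 3.78
eef_pos: [453.0, -55.5, 213.0]
eef_rot: [3.142, -0.0, 3.11]
wrist_force: [-2.7, -1.8, 4.5]
finger_gap: 0.8
finger_force: 2.3
```

{"api": "carry_out", "payload": {
  "slide": [
    [0, 0, -0.0025],
    [0, 0, -0.0045],
    [0, 0, -0.0045]
  ],
  "dr": [
    [0, 0, 0],
    [0, 0, 0],
    [0, 0, 0]
  ],
  "gripper": [0, 0, 0]
}}

```text
clock: 4.03
eef_pos: [453.1, -55.5, 212.0]
eef_rot: [3.142, 0.0, 3.11]
wrist_force: [-2.0, -1.4, 4.1]
finger_gap: 0.3
finger_force: 2.3
```

{"api": "carry_out", "payload": {
  "slide": [
    [0, 0, -0.0025],
    [0, 0, -0.0045],
    [0, 0, -0.0045]
  ],
  "dr": [
    [0, 0, 0],
    [0, 0, 0],
    [0, 0, 0]
  ],
  "gripper": [0, 0, 0]
}}

```text
clock: 4.28
eef_pos: [453.1, -55.5, 210.8]
eef_rot: [3.142, 0.0, 3.11]
wrist_force: [-2.5, -1.3, 4.6]
finger_gap: 0.4
finger_force: 2.5
```

{"api": "carry_out", "payload": {
  "slide": [
    [0, 0, -0.0025],
    [0, 0, -0.0045],
    [0, 0, -0.0045]
  ],
  "dr": [
    [0, 0, 0],
    [0, 0, 0],
    [0, 0, 0]
  ],
  "gripper": [0, 0, 0]
}}

```text
clock: 4.53
eef_pos: [453.2, -55.5, 209.8]
eef_rot: [-3.142, 0.0, 3.11]
wrist_force: [-2.4, 0.1, 4.5]
finger_gap: 0.3
finger_force: 2.5
```

{"api": "carry_out", "payload": {
  "slide": [
    [0, 0, -0.0025],
    [0, 0, -0.0045],
    [0, 0, -0.0045]
  ],
  "dr": [
    [0, 0, 0],
    [0, 0, 0],
    [0, 0, 0]
  ],
  "gripper": [0, 0, 0]
}}

```text
clock: 4.78
eef_pos: [453.2, -55.5, 208.7]
eef_rot: [-3.142, 0.0, 3.11]
wrist_force: [-1.4, -0.4, 4.5]
finger_gap: 0.8
finger_force: 2.5
```

{"api": "carry_out", "payload": {
  "slide": [
    [0, 0, -0.0025],
    [0, 0, -0.0045],
    [0, 0, -0.0045]
  ],
  "dr": [
    [0, 0, 0],
    [0, 0, 0],
    [0, 0, 0]
  ],
  "gripper": [0, 0, 0]
}}

```text
clock: 5.03
eef_pos: [453.3, -55.5, 207.6]
eef_rot: [-3.142, 0.001, 3.11]
wrist_force: [-1.0, -0.7, 5.4]
finger_gap: 0.2
finger_force: 2.6
```

{"api": "carry_out", "payload": {
  "slide": [
    [0, 0, -0.0025],
    [0, 0, -0.0045],
    [0, 0, -0.0045]
  ],
  "dr": [
    [0, 0, 0],
    [0, 0, 0],
    [0, 0, 0]
  ],
  "gripper": [0, 0, 0]
}}

```text
clock: 5.28
eef_pos: [453.4, -55.5, 206.7]
eef_rot: [-3.142, 0.001, 3.11]
wrist_force: [-1.1, 0.0, 7.5]
finger_gap: 0.4
finger_force: 3.9
```

{"api": "carry_out", "payload": {
  "slide": [
    [0, 0, -0.0025],
    [0, 0, -0.0025],
    [0, 0, -0.0025]
  ],
  "dr": [
    [0, 0, 0],
    [0, 0, 0],
    [0, 0, 0]
  ],
  "gripper": [0, 0, 0]
}}

```text
clock: 5.53
eef_pos: [453.4, -55.5, 206.3]
eef_rot: [-3.142, 0.001, 3.11]
wrist_force: [-2.2, -0.3, 8.6]
finger_gap: 0.5
finger_force: 4.7
```

{"api": "carry_out", "payload": {
  "slide": [
    [0, 0, -0.0025],
    [0, 0, -0.0025],
    [0, 0, -0.0025]
  ],
  "dr": [
    [0, 0, 0],
    [0, 0, 0],
    [0, 0, 0]
  ],
  "gripper": [0, 0, 0]
}}

```text
clock: 5.78
eef_pos: [453.5, -55.5, 205.8]
eef_rot: [-3.141, 0.001, 3.11]
wrist_force: [-2.2, -0.1, 10.5]
finger_gap: 0.4
finger_force: 5.5
```

{"api": "carry_out", "payload": {
  "slide": [
    [0, 0, -0.0016],
    [0, 0, -0.0016],
    [0, 0, -0.0016]
  ],
  "dr": [
    [0, 0, 0],
    [0, 0, 0],
    [0, 0, 0]
  ],
  "gripper": [0, 0, 0]
}}

```text
clock: 6.03
eef_pos: [453.5, -55.5, 205.5]
eef_rot: [-3.141, 0.002, 3.11]
wrist_force: [-3.6, -0.4, 12.4]
finger_gap: 0.4
finger_force: 6.1
```

{"api": "carry_out", "payload": {
  "slide": [
    [0, 0, 0.05],
    [0, 0, 0.12],
    [0, 0, 0.24],
    [-0.12, 0, 0.34],
    [-0.28, 0, 0.36],
    [-0.4, 0, 0.36],
    [-0.4, 0, 0.36],
    [-0.4, 0, 0.36],
    [-0.4, 0, 0.36],
    [-0.4, 0, 0.36]
  ],
  "dr": [
    [0, 0, 0],
    [0, 0, 0],
    [0, 0, 0],
    [0, 0, 0],
    [0, 0, 0],
    [0, 0, 0],
    [0, 0, 0],
    [0, 0, 0],
    [0, 0, 0],
    [0, 0, 0]
  ],
  "gripper": [0, 0, 0, 0, 0, 0, 0, 0, 0, 0]
}}

```text
clock: 6.87
eef_pos: [353.8, -55.5, 294.5]
eef_rot: [3.141, -0.0, 3.11]
wrist_force: [0.5, 0.7, 0.1]
finger_gap: 0.7
finger_force: 0.0
```

Run:
```python
from h import *
print(read_state()['eef_pos'],read_state()['wrist_force'])
a=snap('side','side1.png'); b=snap('scene','s2.png')
im=cv2.resize(np.hstack([a[60:360,200:600],b[120:420,60:460]]),(800,300)); cv2.imwrite('pics/m1.png',im[:,:,::-1])
```

```text
[353.82633871 -55.53012496 294.54676984] [0.45280137 0.65257065 0.10511215]
```

View pics/m1.png

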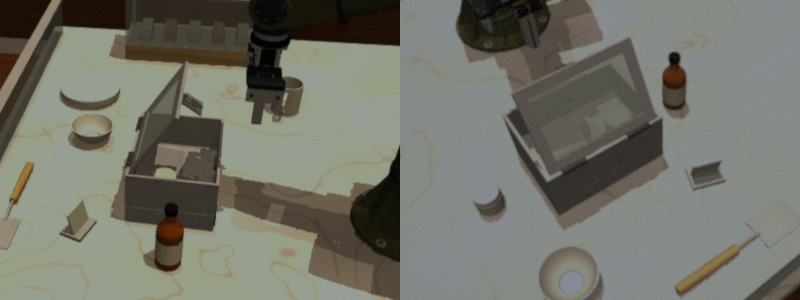

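{"api": "carry_out", "payload": {
  "slide": [
    [0, -0.16, 0],
    [0, -0.32, 0],
    [0, -0.48, 0],
    [0.1, -0.64, 0],
    [0.2, -0.8, 0],
    [0.344, -0.962, 0],
    [0.344, -0.962, 0],
    [0.344, -0.962, 0],
    [0.344, -0.962, 0],
    [0.344, -0.962, 0]
  ],
  "dr": [
    [0, 0, 0],
    [0, 0, 0],
    [0, 0, 0],
    [0, 0, 0],
    [0, 0, 0],
    [0, 0, 0],
    [0, 0, 0],
    [0, 0, 0],
    [0, 0, 0],
    [0, 0, 0]
  ],
  "gripper": [100, 100, 100, 100, 100, 100, 100, 100, 100, 100]
}}

```text
clock: 7.8
eef_pos: [439.0, -295.5, 294.1]
eef_rot: [3.141, -0.001, 3.11]
wrist_force: [0.5, 0.6, -0.2]
finger_gap: 63.4
finger_force: 0.0
```

Run:
```python
from h import *
np.set_printoptions(precision=3,suppress=True)
print(read_state()['eef_pos'],read_state()['wrist_force'])
m=model('wrist'); print([x if np.isscalar(x) else x.tolist() for x in m])
a=snap('wrist','w1.png')
print(proj('wrist',(500,-296,50),m))
```

```text
[ 438.976 -295.473  294.107] [ 0.534  0.645 -0.152]
[np.float64(380.6945366078293), 311.96589872836427, 236.30279978948568, [[0.029481212817589537, 0.9995644814346512, 0.0013059651923464526], [0.9704105918476168, -0.028934549768690896, 0.23972082733806033], [0.23965421198210762, -0.005799938272324654, -0.9708409856383665]], [281.5416527144681, -457.12866023301393, 274.171497396044]]
[312.488 289.625]
```

View pics/w1.png

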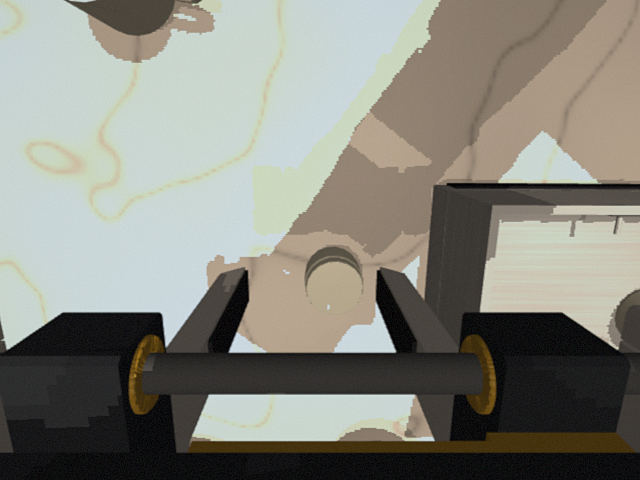

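Run:
```python
from h import *
np.set_printoptions(precision=1,suppress=True)
m=model('wrist')
print('jar',und('wrist',334,287,50,m),und('wrist',305,287,50,m),und('wrist',364,287,50,m))
print('rimcorner',und('wrist',435,184,128,m),'fit pred', 513.7+96-126*.0325,-57.6-126-96*.0325, und('wrist',430,300,128,m))
```

```text
jar [ 498.4 -276.2   50. ] [ 497.6 -302.7   50. ] [ 499.3 -248.7   50. ]
rimcorner [ 397.8 -212.6  128. ] fit pred 605.605 -186.72 [ 479.8 -212.1  128. ]
```

Run:
```python
from h import *
np.set_printoptions(precision=1,suppress=True)
m=model('wrist')
print('base corner',und('wrist',435,184,0,m),und('wrist',426,300,0,m), 'pred', 513.7-96-126*.0325,-57.6-126+96*.0325)
m=model('wrist');k=-.1
a=cv2.imread('pics/w1.png')[160:330,420:640]; cv2.imwrite('pics/c3.png',cv2.resize(a,None,fx=3.4,fy=3.4))
```

```text
base corner [ 412.4 -171.2    0. ] [ 536.6 -174.8    0. ] pred 413.605 -180.48
```

View pics/c3.png

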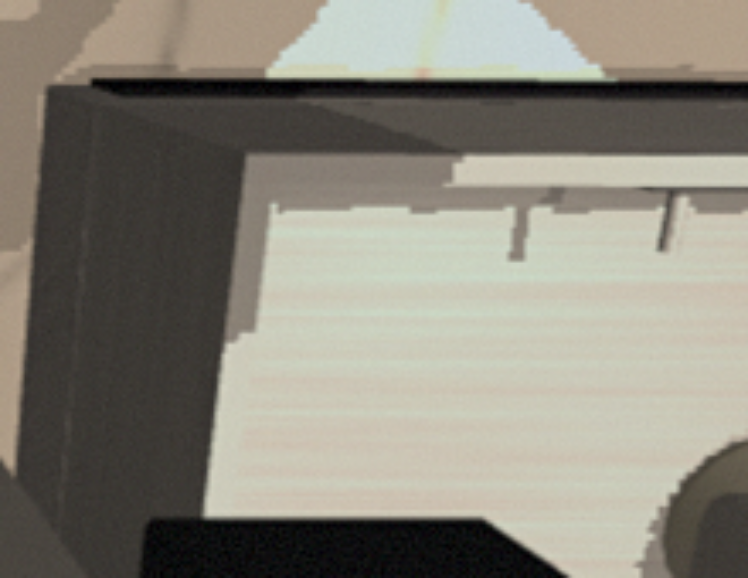

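Run:
```python
from h import *
np.set_printoptions(precision=1,suppress=True)
m=model('wrist')
print('rim corner out',und('wrist',420+245/3.4,160+153/3.4,128,m),und('wrist',420+205/3.4,160+515/3.4,128,m))
print('base',und('wrist',420+48/3.4,160+85/3.4,0,m),und('wrist',420+18/3.4,160+470/3.4,0,m))
print('slots front inner wall',und('wrist',420+520/3.4,160+205/3.4,45,m),und('wrist',420+672/3.4,160+195/3.4,45,m))
print('boxed jar left edge top', und('wrist',420+690/3.4,160+540/3.4,95,m))
```

```text
rim corner out [ 412.6 -172.6  128. ] [ 490.4 -174.2  128. ]
base [ 413.4 -172.     0. ] [ 534.5 -175.7    0. ]
slots front inner wall [443.1 -50.6  45. ] [441.3  -2.2  45. ]
boxed jar left edge top [522.1 -22.3  95. ]
```

```bash
cat > fit2.py <<'E'
from h import *
from scipy.optimize import least_squares
np.set_printoptions(precision=3,suppress=True)
m1=model('wrist'); f,cx,cy=m1[:3]
R=np.array([[1,.002,-.001],[.002,-.971,.24],[0,-.24,-.971]]);t=np.array([-549.722,-25.205,389.09])
m0=(f,cx,cy,R,t)
# model, X,Y,Z,u,v ; None = free (edge point)
ob=[(m0,-96,126,128,119,141),(m0,96,126,128,410,151),(m1,-96,-126,128,492,205),(m1,-96,-126,0,434.1,185)]
def pd(m,X,k):
    f,cx,cy,R,t=m;c=R@np.array(X)+t;p=c[:2]/c[2];return np.array([cx,cy])+f*p*(1+k*(p@p))
def res(q):
    x,y,a,k=q[:4];c,s=np.cos(a),np.sin(a)
    w=lambda X,Y,Z:(x+c*X-s*Y,y+s*X+c*Y,Z)
    o=[pd(m,w(X,Y,Z),k)-(u,v) for m,X,Y,Z,u,v in ob]
    o+=[pd(m1,w(q[4],-126,0),k)-(425.3,298.2),pd(m1,w(q[5],-126,128),k)-(480.3,311.5)]
    return np.array(o).ravel()
r=least_squares(res,[513,-53,-.03,-.1,20,-20],x_scale=[10,10,.1,.1,10,10]);print(r.x);print(res(r.x).reshape(-1,2))
E
python3 fit2.py
```

```text
[513.938 -54.812  -0.042  -0.017  24.488 -20.01 ]
[[-0.836 -6.822]
 [ 1.935 -3.796]
 [-2.417 -0.378]
 [-3.336 -1.116]
 [-4.517 -0.403]
 [-4.188 -0.54 ]]
```

{"api": "carry_out", "payload": {
  "slide": [
    [0.12, 0.04, 0],
    [0.238, 0.077, 0],
    [0.238, 0.077, -0.1],
    [0.238, 0.077, -0.2],
    [0.238, 0.077, -0.3],
    [0.238, 0.077, -0.4],
    [0.238, 0.077, -0.45],
    [0.238, 0.077, -0.5],
    [0.238, 0.077, -0.5],
    [0.238, 0.077, -0.5]
  ],
  "dr": [
    [0, 0, 0],
    [0, 0, 0],
    [0, 0, 0],
    [0, 0, 0],
    [0, 0, 0],
    [0, 0, 0],
    [0, 0, 0],
    [0, 0, 0],
    [0, 0, 0],
    [0, 0, 0]
  ],
  "gripper": [100, 100, 100, 100, 100, 100, 100, 100, 100, 100]
}}

```text
clock: 8.68
eef_pos: [498.6, -276.5, 170.2]
eef_rot: [-3.142, 0.0, 3.111]
wrist_force: [0.2, -0.5, 0.5]
finger_gap: 94.2
finger_force: 0.0
```

{"api": "carry_out", "payload": {
  "slide": [
    [0, 0, -0.08],
    [0, 0, -0.16],
    [0, 0, -0.22],
    [0, 0, -0.256],
    [0, 0, -0.256],
    [0, 0, -0.256]
  ],
  "dr": [
    [0, 0, 0],
    [0, 0, 0],
    [0, 0, 0],
    [0, 0, 0],
    [0, 0, 0],
    [0, 0, 0]
  ],
  "gripper": [100, 100, 100, 100, 100, 100]
}}

```text
clock: 9.18
eef_pos: [499.0, -276.9, 106.8]
eef_rot: [-3.141, 0.001, 3.11]
wrist_force: [-0.3, 0.3, -0.1]
finger_gap: 93.8
finger_force: 0.0
```

{"api": "carry_out", "payload": {
  "slide": [
    [0, 0, 0],
    [0, 0, 0],
    [0, 0, 0],
    [0, 0, 0],
    [0, 0, 0],
    [0, 0, 0],
    [0, 0, 0],
    [0, 0, 0],
    [0, 0, 0],
    [0, 0, 0]
  ],
  "dr": [
    [0, 0, 0],
    [0, 0, 0],
    [0, 0, 0],
    [0, 0, 0],
    [0, 0, 0],
    [0, 0, 0],
    [0, 0, 0],
    [0, 0, 0],
    [0, 0, 0],
    [0, 0, 0]
  ],
  "gripper": [50, 50, 50, 50, 50, 50, 50, 50, 50, 50],
  "newtons": 15
}}

```text
clock: 10.02
eef_pos: [498.7, -276.8, 105.9]
eef_rot: [-3.142, 0.0, 3.11]
wrist_force: [-0.4, -0.4, 2.5]
finger_gap: 55.8
finger_force: 15.0
```

{"api": "carry_out", "payload": {
  "slide": [
    [0, 0, 0.04],
    [0, 0, 0.14],
    [0, 0, 0.26],
    [0, 0, 0.38],
    [0, 0, 0.5],
    [0, 0, 0.58],
    [0, 0, 0.62],
    [0, 0, 0.62],
    [0, 0, 0.62]
  ],
  "dr": [
    [0, 0, 0],
    [0, 0, 0],
    [0, 0, 0],
    [0, 0, 0],
    [0, 0, 0],
    [0, 0, 0],
    [0, 0, 0],
    [0, 0, 0],
    [0, 0, 0]
  ],
  "gripper": [50, 50, 50, 50, 50, 50, 50, 50, 50],
  "newtons": 20
}}

```text
clock: 10.77
eef_pos: [498.4, -276.6, 260.0]
eef_rot: [3.141, -0.001, 3.11]
wrist_force: [-0.4, 0.4, -0.9]
finger_gap: 55.3
finger_force: 20.0
```

{"api": "carry_out", "payload": {
  "slide": [
    [0, 0.06, 0],
    [0, 0.16, 0],
    [-0.01, 0.28, 0],
    [-0.02, 0.4, 0],
    [-0.026, 0.52, 0],
    [-0.026, 0.62, 0],
    [-0.026, 0.667, 0],
    [-0.026, 0.667, 0],
    [-0.026, 0.667, 0],
    [-0.026, 0.667, 0]
  ],
  "dr": [
    [0, 0, 0],
    [0, 0, 0],
    [0, 0, 0],
    [0, 0, 0],
    [0, 0, 0],
    [0, 0, 0],
    [0, 0, 0],
    [0, 0, 0],
    [0, 0, 0],
    [0, 0, 0]
  ],
  "gripper": [50, 50, 50, 50, 50, 50, 50, 50, 50, 50]
}}

```text
clock: 11.6
eef_pos: [492.1, -110.7, 260.2]
eef_rot: [3.142, -0.001, 3.11]
wrist_force: [0.7, -0.2, -2.2]
finger_gap: 55.5
finger_force: 20.0
```

Run:
```python
from h import *
print(read_state()['eef_pos'],read_state()['wrist_force'],read_state()['finger_gap'])
a=snap('wrist','w2.png'); b=snap('scene','s3.png')
im=np.hstack([cv2.resize(a,(400,300)),b[120:420,60:460]]); cv2.imwrite('pics/m2.png',im[:,:,::-1])
```

```text
[ 492.06812073 -110.66244811  260.22213101] [ 0.74763427 -0.18118538 -2.24430273] 55.49320618615784
```

View pics/m2.png

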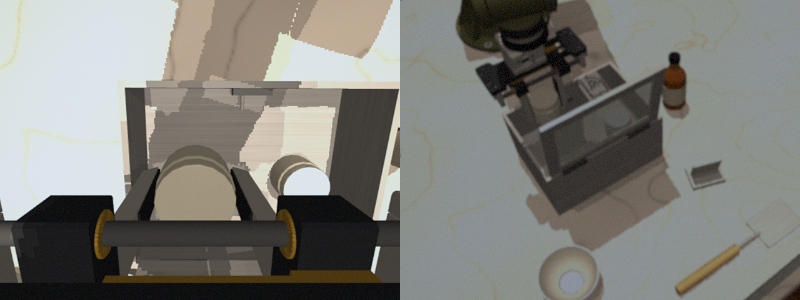

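Run:
```python
from h import *
np.set_printoptions(precision=1,suppress=True)
m=model('wrist')
for k in(0,-.1):
    K['wrist']=k
    print('rim L',und('wrist',192,133,128,m),'R',und('wrist',637,128,128,m),'latch',und('wrist',383,150,90,m),'boxed top',und('wrist',307/.625,183/.625,95,m))
```

```text
rim L [ 415.9 -173.   128. ] R [420.7  67.5 128. ] latch [429.  -62.6  90. ] boxed top [527.9  12.8  95. ]
rim L [ 414.9 -174.1  128. ] R [415.1  85.8 128. ] latch [428.6 -62.2  90. ] boxed top [529.1  16.1  95. ]
```

{"api": "carry_out", "payload": {
  "slide": [
    [0, 0, -0.08],
    [0, 0, -0.18],
    [0, 0, -0.28],
    [0, 0, -0.36],
    [0, 0, -0.4],
    [0, 0, -0.42],
    [0, 0, -0.428],
    [0, 0, -0.432],
    [0, 0, -0.434],
    [0, 0, -0.434]
  ],
  "dr": [
    [0, 0, 0],
    [0, 0, 0],
    [0, 0, 0],
    [0, 0, 0],
    [0, 0, 0],
    [0, 0, 0],
    [0, 0, 0],
    [0, 0, 0],
    [0, 0, 0],
    [0, 0, 0]
  ],
  "gripper": [50, 50, 50, 50, 50, 50, 50, 50, 50, 50]
}}

```text
clock: 12.53
eef_pos: [492.4, -110.2, 153.0]
eef_rot: [-3.141, 0.001, 3.11]
wrist_force: [0.1, -0.8, -1.7]
finger_gap: 55.3
finger_force: 20.0
```

{"api": "carry_out", "payload": {
  "slide": [
    [0, 0, -0.003],
    [0, 0, -0.006],
    [0, 0, -0.006],
    [0, 0, -0.006]
  ],
  "dr": [
    [0, 0, 0],
    [0, 0, 0],
    [0, 0, 0],
    [0, 0, 0]
  ],
  "gripper": [50, 50, 50, 50]
}}

```text
clock: 12.87
eef_pos: [492.2, -110.0, 150.9]
eef_rot: [-3.141, 0.0, 3.11]
wrist_force: [-0.3, -0.0, -2.4]
finger_gap: 55.7
finger_force: 20.0
```

{"api": "carry_out", "payload": {
  "slide": [
    [0, 0, -0.003],
    [0, 0, -0.003],
    [0, 0, -0.003]
  ],
  "dr": [
    [0, 0, 0],
    [0, 0, 0],
    [0, 0, 0]
  ],
  "gripper": [50, 50, 50]
}}

```text
clock: 13.12
eef_pos: [492.2, -110.0, 150.8]
eef_rot: [-3.141, 0.0, 3.11]
wrist_force: [-4.6, 1.5, 10.0]
finger_gap: 55.8
finger_force: 20.0
```

{"api": "carry_out", "payload": {
  "slide": [
    [0, 0, 0.002],
    [0, 0, 0.002],
    [0, 0, 0.002],
    [0, 0, 0.002],
    [0, 0, 0.002],
    [0, 0, 0.002]
  ],
  "dr": [
    [0, 0, 0],
    [0, 0, 0],
    [0, 0, 0],
    [0, 0, 0],
    [0, 0, 0],
    [0, 0, 0]
  ],
  "gripper": [65, 72, 74, 74, 74, 74]
}}

```text
clock: 13.62
eef_pos: [492.1, -110.0, 150.4]
eef_rot: [-3.142, -0.0, 3.11]
wrist_force: [0.3, -0.5, 0.7]
finger_gap: 69.4
finger_force: 0.0
```

{"api": "carry_out", "payload": {
  "slide": [
    [0, 0, 0.04],
    [0, 0, 0.12],
    [0, 0, 0.24],
    [0, 0, 0.36],
    [0, 0, 0.48],
    [0, 0, 0.5],
    [0, 0, 0.5]
  ],
  "dr": [
    [0, 0, 0],
    [0, 0, 0],
    [0, 0, 0],
    [0, 0, 0],
    [0, 0, 0],
    [0, 0, 0],
    [0, 0, 0]
  ],
  "gripper": [74, 74, 74, 74, 74, 74, 74]
}}

```text
clock: 14.2
eef_pos: [492.5, -110.1, 278.0]
eef_rot: [-3.14, 0.004, 3.11]
wrist_force: [0.3, 0.3, -1.2]
finger_gap: 69.3
finger_force: 0.0
```

Run:
```python
from h import *
print(read_state()['eef_pos'],read_state()['wrist_force'],read_state()['finger_gap'])
a=snap('wrist','w3.png'); b=snap('side','s4.png')
im=np.hstack([cv2.resize(a,(400,300)),b[60:360,200:600]]); cv2.imwrite('pics/m3.png',im[:,:,::-1])
```

```text
[ 492.48256772 -110.09712717  277.95331131] [ 0.28851416  0.30347121 -1.20222638] 69.32762813832136
```

View pics/m3.png

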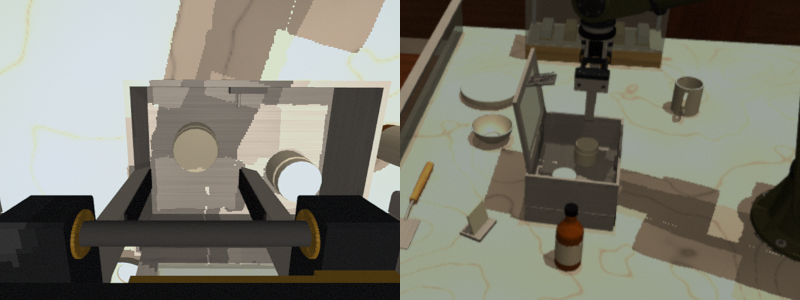

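{"api": "carry_out", "payload": {
  "slide": [
    [0, 0.05, 0.16],
    [0, 0.1, 0.32],
    [0, 0.15, 0.48],
    [0, 0.228, 0.6],
    [0, 0.228, 0.6],
    [0.15, 0.228, 0.6],
    [0.3, 0.228, 0.6],
    [0.45, 0.228, 0.6],
    [0.6, 0.228, 0.6],
    [0.69, 0.228, 0.6]
  ],
  "dr": [
    [0, 0, 0],
    [0, 0, 0],
    [0, 0, 0],
    [0, 0, 0],
    [0, 0, 0],
    [0, 0, 0],
    [0, 0, 0],
    [0, 0, 0],
    [0, 0, 0],
    [0, 0, 0]
  ],
  "gripper": [0, 0, 0, 0, 0, 0, 0, 0, 0, 0]
}}

```text
clock: 15.13
eef_pos: [667.2, -53.1, 421.6]
eef_rot: [3.141, -0.004, 3.11]
wrist_force: [0.3, 0.8, 0.4]
finger_gap: 6.1
finger_force: 0.0
```

{"api": "carry_out", "payload": {
  "slide": [
    [0, 0, 0],
    [0, 0, -0.08],
    [0, 0, -0.16],
    [0, 0, -0.2],
    [0, 0, -0.2],
    [0, 0, -0.2]
  ],
  "dr": [
    [0, 0, 0],
    [0, 0, 0],
    [0, 0, 0],
    [0, 0, 0],
    [0, 0, 0],
    [0, 0, 0]
  ],
  "gripper": [0, 0, 0, 0, 0, 0]
}}

```text
clock: 15.63
eef_pos: [664.4, -53.1, 375.4]
eef_rot: [3.142, -0.001, 3.11]
wrist_force: [0.9, -0.9, 1.1]
finger_gap: 0.3
finger_force: 0.0
```

{"api": "carry_out", "payload": {
  "slide": [
    [-0.04, 0, 0.002],
    [-0.07, 0, 0.004],
    [-0.09, 0, 0.006],
    [-0.11, 0, 0.006],
    [-0.13, 0, 0.006],
    [-0.15, 0, 0.006]
  ],
  "dr": [
    [0, 0, 0],
    [0, 0, 0],
    [0, 0, 0],
    [0, 0, 0],
    [0, 0, 0],
    [0, 0, 0]
  ],
  "gripper": [0, 0, 0, 0, 0, 0]
}}

```text
clock: 16.13
eef_pos: [626.9, -53.0, 377.9]
eef_rot: [-3.141, 0.002, 3.11]
wrist_force: [4.2, 0.2, 4.0]
finger_gap: 0.3
finger_force: 2.2
```

{"api": "carry_out", "payload": {
  "slide": [
    [-0.027, 0, -0.001],
    [-0.054, 0, -0.002],
    [-0.081, 0, -0.003],
    [-0.108, 0, -0.004],
    [-0.135, 0, -0.006],
    [-0.163, 0, -0.009],
    [-0.19, 0, -0.014],
    [-0.216, 0, -0.019],
    [-0.242, 0, -0.026],
    [-0.268, 0, -0.034]
  ],
  "dr": [
    [0, 0, 0],
    [0, 0, 0],
    [0, 0, 0],
    [0, 0, 0],
    [0, 0, 0],
    [0, 0, 0],
    [0, 0, 0],
    [0, 0, 0],
    [0, 0, 0],
    [0, 0, 0]
  ],
  "gripper": [0, 0, 0, 0, 0, 0, 0, 0, 0, 0]
}}

```text
clock: 16.97
eef_pos: [559.4, -52.7, 368.1]
eef_rot: [3.141, -0.0, 3.11]
wrist_force: [5.1, 1.8, 0.2]
finger_gap: 0.1
finger_force: 2.2
```

{"api": "carry_out", "payload": {
  "slide": [
    [-0.026, 0, -0.01],
    [-0.051, 0, -0.02],
    [-0.076, 0, -0.032],
    [-0.1, 0, -0.044],
    [-0.123, 0, -0.058],
    [-0.146, 0, -0.072],
    [-0.168, 0, -0.088],
    [-0.19, 0, -0.104],
    [-0.211, 0, -0.122],
    [-0.232, 0, -0.14]
  ],
  "dr": [
    [0, 0, 0],
    [0, 0, 0],
    [0, 0, 0],
    [0, 0, 0],
    [0, 0, 0],
    [0, 0, 0],
    [0, 0, 0],
    [0, 0, 0],
    [0, 0, 0],
    [0, 0, 0]
  ],
  "gripper": [0, 0, 0, 0, 0, 0, 0, 0, 0, 0]
}}

```text
clock: 17.8
eef_pos: [501.5, -52.7, 333.2]
eef_rot: [3.141, -0.0, 3.11]
wrist_force: [5.1, 2.1, 1.7]
finger_gap: 0.3
finger_force: 2.2
```

{"api": "carry_out", "payload": {
  "slide": [
    [-0.019, 0, -0.019],
    [-0.038, 0, -0.039],
    [-0.055, 0, -0.06],
    [-0.072, 0, -0.081],
    [-0.087, 0, -0.103],
    [-0.102, 0, -0.126],
    [-0.116, 0, -0.15],
    [-0.129, 0, -0.174],
    [-0.14, 0, -0.199],
    [-0.151, 0, -0.224]
  ],
  "dr": [
    [0, 0, 0],
    [0, 0, 0],
    [0, 0, 0],
    [0, 0, 0],
    [0, 0, 0],
    [0, 0, 0],
    [0, 0, 0],
    [0, 0, 0],
    [0, 0, 0],
    [0, 0, 0]
  ],
  "gripper": [0, 0, 0, 0, 0, 0, 0, 0, 0, 0]
}}

```text
clock: 18.63
eef_pos: [464.0, -53.0, 276.9]
eef_rot: [3.142, -0.0, 3.11]
wrist_force: [3.1, 2.3, 3.6]
finger_gap: 0.3
finger_force: 2.3
```

{"api": "carry_out", "payload": {
  "slide": [
    [-0.009, 0, -0.026],
    [-0.018, 0, -0.052],
    [-0.025, 0, -0.078],
    [-0.031, 0, -0.105],
    [-0.036, 0, -0.132],
    [-0.04, 0, -0.158],
    [-0.042, 0, -0.185],
    [-0.043, 0, -0.21],
    [-0.043, 0, -0.225],
    [-0.043, 0, -0.23]
  ],
  "dr": [
    [0, 0, 0],
    [0, 0, 0],
    [0, 0, 0],
    [0, 0, 0],
    [0, 0, 0],
    [0, 0, 0],
    [0, 0, 0],
    [0, 0, 0],
    [0, 0, 0],
    [0, 0, 0]
  ],
  "gripper": [0, 0, 0, 0, 0, 0, 0, 0, 0, 0]
}}

```text
clock: 19.47
eef_pos: [453.5, -53.1, 219.3]
eef_rot: [-3.141, -0.001, 3.11]
wrist_force: [1.3, 2.5, 4.1]
finger_gap: 0.2
finger_force: 2.2
```

{"api": "carry_out", "payload": {
  "slide": [
    [0, 0, -0.0025],
    [0, 0, -0.0045],
    [0, 0, -0.0045]
  ],
  "dr": [
    [0, 0, 0],
    [0, 0, 0],
    [0, 0, 0]
  ],
  "gripper": [0, 0, 0]
}}

```text
clock: 19.72
eef_pos: [453.5, -53.1, 218.9]
eef_rot: [-3.141, -0.0, 3.11]
wrist_force: [0.2, 0.3, 4.6]
finger_gap: 0.4
finger_force: 2.1
```

{"api": "carry_out", "payload": {
  "slide": [
    [0, 0, -0.0025],
    [0, 0, -0.0045],
    [0, 0, -0.0045]
  ],
  "dr": [
    [0, 0, 0],
    [0, 0, 0],
    [0, 0, 0]
  ],
  "gripper": [0, 0, 0]
}}

```text
clock: 19.97
eef_pos: [453.6, -53.0, 217.7]
eef_rot: [-3.141, -0.0, 3.11]
wrist_force: [0.0, 0.6, 4.4]
finger_gap: 0.3
finger_force: 2.2
```

{"api": "carry_out", "payload": {
  "slide": [
    [0, 0, -0.0025],
    [0, 0, -0.0045],
    [0, 0, -0.0045]
  ],
  "dr": [
    [0, 0, 0],
    [0, 0, 0],
    [0, 0, 0]
  ],
  "gripper": [0, 0, 0]
}}

```text
clock: 20.22
eef_pos: [453.6, -53.0, 216.5]
eef_rot: [-3.142, -0.0, 3.11]
wrist_force: [0.4, -0.3, 4.3]
finger_gap: 0.2
finger_force: 2.2
```

{"api": "carry_out", "payload": {
  "slide": [
    [0, 0, -0.0025],
    [0, 0, -0.0045],
    [0, 0, -0.0045]
  ],
  "dr": [
    [0, 0, 0],
    [0, 0, 0],
    [0, 0, 0]
  ],
  "gripper": [0, 0, 0]
}}

```text
clock: 20.47
eef_pos: [453.6, -53.0, 215.4]
eef_rot: [-3.142, -0.0, 3.11]
wrist_force: [-0.7, 0.5, 4.5]
finger_gap: 0.5
finger_force: 2.2
```

{"api": "carry_out", "payload": {
  "slide": [
    [0, 0, -0.0025],
    [0, 0, -0.0045],
    [0, 0, -0.0045]
  ],
  "dr": [
    [0, 0, 0],
    [0, 0, 0],
    [0, 0, 0]
  ],
  "gripper": [0, 0, 0]
}}

```text
clock: 20.72
eef_pos: [453.6, -53.0, 214.3]
eef_rot: [-3.142, 0.0, 3.11]
wrist_force: [0.4, 0.7, 4.5]
finger_gap: 0.3
finger_force: 2.2
```

{"api": "carry_out", "payload": {
  "slide": [
    [0, 0, -0.0025],
    [0, 0, -0.0045],
    [0, 0, -0.0045]
  ],
  "dr": [
    [0, 0, 0],
    [0, 0, 0],
    [0, 0, 0]
  ],
  "gripper": [0, 0, 0]
}}

```text
clock: 20.97
eef_pos: [453.7, -53.0, 213.2]
eef_rot: [-3.142, 0.0, 3.11]
wrist_force: [1.0, 0.1, 4.4]
finger_gap: 0.4
finger_force: 2.3
```

{"api": "carry_out", "payload": {
  "slide": [
    [0, 0, -0.0025],
    [0, 0, -0.0045],
    [0, 0, -0.0045]
  ],
  "dr": [
    [0, 0, 0],
    [0, 0, 0],
    [0, 0, 0]
  ],
  "gripper": [0, 0, 0]
}}

```text
clock: 21.22
eef_pos: [453.7, -53.0, 212.1]
eef_rot: [-3.142, 0.0, 3.11]
wrist_force: [1.1, 0.2, 5.3]
finger_gap: 0.1
finger_force: 2.4
```

{"api": "carry_out", "payload": {
  "slide": [
    [0, 0, -0.0025],
    [0, 0, -0.0045],
    [0, 0, -0.0045]
  ],
  "dr": [
    [0, 0, 0],
    [0, 0, 0],
    [0, 0, 0]
  ],
  "gripper": [0, 0, 0]
}}

```text
clock: 21.47
eef_pos: [453.7, -53.0, 211.0]
eef_rot: [-3.142, 0.0, 3.11]
wrist_force: [1.8, 0.1, 6.3]
finger_gap: 0.6
finger_force: 2.5
```

{"api": "carry_out", "payload": {
  "slide": [
    [0, 0, -0.0025],
    [0, 0, -0.004],
    [0, 0, -0.004]
  ],
  "dr": [
    [0, 0, 0],
    [0, 0, 0],
    [0, 0, 0]
  ],
  "gripper": [0, 0, 0]
}}

```text
clock: 21.72
eef_pos: [453.8, -53.0, 210.1]
eef_rot: [-3.141, 0.001, 3.11]
wrist_force: [1.6, 0.9, 4.8]
finger_gap: 0.6
finger_force: 2.5
```

{"api": "carry_out", "payload": {
  "slide": [
    [0, 0, -0.0025],
    [0, 0, -0.0045],
    [0, 0, -0.0045]
  ],
  "dr": [
    [0, 0, 0],
    [0, 0, 0],
    [0, 0, 0]
  ],
  "gripper": [0, 0, 0]
}}

```text
clock: 21.97
eef_pos: [453.9, -53.0, 209.0]
eef_rot: [-3.141, 0.001, 3.11]
wrist_force: [1.5, 0.2, 4.3]
finger_gap: 0.2
finger_force: 2.7
```

{"api": "carry_out", "payload": {
  "slide": [
    [0, 0, -0.0025],
    [0, 0, -0.0045],
    [0, 0, -0.0045]
  ],
  "dr": [
    [0, 0, 0],
    [0, 0, 0],
    [0, 0, 0]
  ],
  "gripper": [0, 0, 0]
}}

```text
clock: 22.22
eef_pos: [453.9, -53.0, 208.2]
eef_rot: [-3.141, 0.001, 3.11]
wrist_force: [0.8, -0.4, 7.6]
finger_gap: 1.0
finger_force: 4.2
```

{"api": "carry_out", "payload": {
  "slide": [
    [0, 0, -0.003],
    [0, 0, -0.003],
    [0, 0, -0.003]
  ],
  "dr": [
    [0, 0, 0],
    [0, 0, 0],
    [0, 0, 0]
  ],
  "gripper": [0, 0, 0]
}}

```text
clock: 22.47
eef_pos: [454.0, -53.1, 207.6]
eef_rot: [-3.141, 0.002, 3.11]
wrist_force: [-0.2, -0.2, 11.1]
finger_gap: 0.3
finger_force: 5.1
```

{"api": "carry_out", "payload": {
  "slide": [
    [0, 0, -0.0014],
    [0, 0, -0.0014],
    [0, 0, -0.0014]
  ],
  "dr": [
    [0, 0, 0],
    [0, 0, 0],
    [0, 0, 0]
  ],
  "gripper": [0, 0, 0]
}}

```text
clock: 22.72
eef_pos: [454.0, -53.0, 207.3]
eef_rot: [-3.141, 0.002, 3.11]
wrist_force: [0.4, 0.5, 11.2]
finger_gap: 0.4
finger_force: 5.6
```

{"api": "carry_out", "payload": {
  "slide": [
    [0, 0, -0.0012],
    [0, 0, -0.0012],
    [0, 0, -0.0012]
  ],
  "dr": [
    [0, 0, 0],
    [0, 0, 0],
    [0, 0, 0]
  ],
  "gripper": [0, 0, 0]
}}

```text
clock: 22.97
eef_pos: [454.0, -53.1, 207.1]
eef_rot: [-3.141, 0.002, 3.11]
wrist_force: [-1.6, 0.9, 12.4]
finger_gap: 0.1
finger_force: 6.1
```

{"api": "carry_out", "payload": {
  "slide": [
    [0, 0, 0.01],
    [0, 0, 0.02],
    [0, 0, 0.03],
    [0, 0, 0.04],
    [0, 0, 0.06],
    [0, 0, 0.08],
    [0, 0, 0.1],
    [0, 0, 0.1],
    [0, 0, 0.1]
  ],
  "dr": [
    [0, 0, 0],
    [0, 0, 0],
    [0, 0, 0],
    [0, 0, 0],
    [0, 0, 0],
    [0, 0, 0],
    [0, 0, 0],
    [0, 0, 0],
    [0, 0, 0]
  ],
  "gripper": [0, 0, 0, 0, 0, 0, 0, 0, 0]
}}

```text
clock: 23.72
eef_pos: [453.5, -53.0, 231.4]
eef_rot: [3.142, -0.0, 3.11]
wrist_force: [-0.4, 0.5, -0.5]
finger_gap: 0.5
finger_force: 0.0
```

{"api": "carry_out", "payload": {
  "slide": [
    [0, 0, 0.1],
    [0, 0, 0.2],
    [0, 0, 0.25],
    [-0.2, 0, 0.25],
    [-0.4, 0, 0.25],
    [-0.4, 0, 0.25],
    [-0.4, 0, 0.25],
    [-0.4, 0, 0.25],
    [-0.4, 0, 0.25],
    [-0.4, 0, 0.25]
  ],
  "dr": [
    [0, 0, 0],
    [0, 0, 0],
    [0, 0, 0],
    [0, 0, 0],
    [0, 0, 0],
    [0, 0, 0],
    [0, 0, 0],
    [0, 0, 0],
    [0, 0, 0],
    [0, 0, 0]
  ],
  "gripper": [0, 0, 0, 0, 0, 0, 0, 0, 0, 0]
}}

```text
clock: 24.55
eef_pos: [354.3, -53.0, 293.7]
eef_rot: [3.141, -0.0, 3.11]
wrist_force: [-0.5, 0.2, -0.1]
finger_gap: 0.6
finger_force: 0.0
```

Run:
```python
from h import *
print(read_state()['eef_pos'],read_state()['wrist_force'])
b=snap('scene','s5.png')[:,:,::-1].astype(int)
for f in('s1.png','s2.png','s3.png'):
    d=np.abs(b-cv2.imread('pics/'+f).astype(int))
    print(f,'back frame/rim region',d[245:300,215:300].mean(),'lid-up region',d[200:240,262:318].mean())
a=snap('wrist','w5.png')
```

```text
[354.34066607 -53.03618655 293.69430038] [-0.53026784  0.15170698 -0.1440366 ]
s1.png back frame/rim region 3.9424598930481283 lid-up region 4.005654761904762
s2.png back frame/rim region 15.288983957219251 lid-up region 26.345386904761906
s3.png back frame/rim region 29.17547237076649 lid-up region 50.87261904761905
```

The picture matches the earlier closed-lid one, so the lid is shut and latched.

```bash
python3 -c "
from cell import *
print(sign_off())"
```

```text
the job is handed in; nothing more can be done
None
```

The stray jar was set down upright in the box beside the other jar, and the lid is pressed shut and latched; the job was handed in at about 25 s, though the sign-off gave no verdict back.

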